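# Stack a cast model hut in its gluing jig and fix it with the spray

### The job

Stack the model hut between the four corner posts of the gluing jig, square and upright: first the hut body down on the jig's bed, which is set to another height every time, then the open eave frame flat on it, then the stepped roof; feel each part gently down until it rests fully home, neither ramming it nor letting it drop, and let go before fetching the next. Press the roof down on the stack for about a second with roughly a kilogram's push, let go, then press the cap of the spray can on the jig all the way down for a moment and let it spring back. Do not spray before the stack is complete, and leave the plate, the jar and the pillar where they stand.

Things in the scene. Friction and masses are not known exactly. Their poses are not given: they have to be found in the camera images.
- pocket (a point): Centre of the jig's pocket at the level of the base's top, 12 mm above the table; z up, x and y along the pocket's sides. Square pocket, 58.4 mm wide inside. Parts may go in at any quarter turn. A 54 mm square metal bed in the pocket carries the parts; its top is clamped somewhere 6 to 24 mm above this point, at an unreported height: feel for it.
- hut: Main part of the hut, a brown resin block 56 x 56 mm, 40 mm tall, with a dark doorway on its -x face; stands upright on the table. Origin: centre of its underside, z up, x and y across its flat sides. About 120 g.
- frame: Eave frame (spacer): brown resin square frame 56 x 56 mm, 14 mm thick, with a 30 mm square opening in the middle; lies flat. Origin: centre of its underside, z up, x and y across its sides. About 30 g.
- roof: Roof: brown resin square slab 56 x 56 mm, 14 mm thick, carrying four round steps of 50, 40, 30 and 20 mm diameter, 7 mm high each (42 mm tall in all); stands upright. Origin: centre of its underside, z up, x and y across its sides. About 60 g.
- cap_top (a point): Centre of the top of the spray can's white cap, 26 mm in diameter, 128 mm above the table when up; the cap is pressed straight down. The can is 42 mm in diameter, fixed upright on the jig base, 125 mm from the pocket centre along the pocket's -y, nozzle towards the pocket.
- cap (a joint): How far the spray cap is pressed, in m: 0 up, 0.006 fully down (sprung: about 2.4 N to start, 7 N fully down).
- plate: Bystander: white plate 144 mm across with a stepped thatch-coloured roof model, about 70 mm tall. Origin: centre of its underside.
- jar: Bystander: jar 52 mm across, 75 mm tall, with a blue lid. Origin: centre of its underside.
- pillar: Bystander: brown pillar 26 mm square on a 50 mm square foot, 55 mm tall. Origin: centre of its underside.
- jig: Fixed jig: plywood base 120 x 225 x 12 mm; four L-shaped wooden corner posts rising 84 mm above the base, square tops, walls 8 mm thick, arms reaching 11 mm from the inner corners, so each side has an open gap 36 mm wide for the fingers. Carries the spray can. Origin: on the table under the pocket's centre; axes as the pocket's.

How it is judged:
By the outcome, as a careful person would: the job done as asked, in the order asked, and still so for the second after the job is handed in, with the robot touching nothing.
It also fails if it takes over 72 s, if anything falls off the work surface, if the arm or the gripper's body presses on something with over 40 N, if the wrist force passes 120 N, or if a joint passes its speed limit or range.

### The arm

A 7-joint arm with a two-finger parallel gripper is mounted at the origin on the work surface. World frame = base frame: x ahead of the robot, y to its left, z up, the work surface at z = 0. Lengths are in m, angles in rad, forces in N, time in s.
With the tool pointing down it reaches from about 0.425 to 0.925 m from the base axis. Payload 6.8 kg.
Tool frame: the origin (TCP) lies midway between the tips of the shut fingers; the grasp point (between the pads) lies 19 mm behind it; z points along the fingers, y is the direction in which the jaws open and shut (so a half turn about z gives the same grasp; the last joint's range is limited). The gripper opens to 85 mm and grips with 20 to 120 N. Pads are 22 mm wide; open, the fingers measure 114 mm over their backs; the gripper's body (76 mm by 85 mm) begins 54 mm behind the grasp point. The pads swing forward as they close: fully open they stand 13 mm farther back than shut.
Start: joints at [1.153, 0.477, 0.022, 1.555, -0.011, 1.109, -0.083], TCP at [0.206, -0.643, 0.231] pointing down, gripper open.
Joint ranges: [-2.96, 2.96], [-0.34, 2.1], [-1.41, 1.46], [0.24, 2.44], [-1.37, 4.51], [0.17, 1.92], [-2.96, 2.96]. Speed limits (rad/s): [2.39, 2.39, 3.14, 3.14, 3.14, 3.14, 3.14].

### API

Orientations are given as a unit quaternion [w, x, y, z].
In Python, from station import bot, vision gives the robot as it stands.
- The arm moves only by the tool move_arm, never from a script. Its argument "increments" is text: rows parted by semicolons, each of 7 numbers parted by spaces: the opening, from 0 (shut) to 1 (fully open), then the shift along the world's x, y, z in mm, then the turn, a rotation vector about the world's x, y, z in rad. In form: grip x y z rx ry rz; .... A call has exactly 8 rows; each row shifts and turns the commanded pose from where the row before left it; what a row does not reach is not made up. A row lasts 1/8 s, in which the tool goes at most 62.5 mm and 10.7 degrees, less where a joint would pass 70% of its speed; a pose out of reach is approached as far as the arm can. A call with a gripper value outside its range is refused whole. The fingers move at their own pace and stop on an object; "newtons" is the grip in N (left out, the last holds). Time passes only in rows, so rows that do not move let the fingers close, or fill a call up. It gives the time, the measured TCP pose, the force and the opening at its end, in the units of the state.
- bot.get_obs(): the state, without advancing time (a new reading comes with each control period).
- vision.read_camera(name): name is "side" or "top" or "wrist"; returns (picture, depth): 384x512x3 uint8, red, green, blue; 384x512 float32, m along the optical axis (not along the pixel's ray), 0 where there is no reading.
- vision.calibration(name): a dict with "fx", "fy", "cx", "cy" (pixels), "R" (3x3) and "t" (3): a world point X has camera coordinates R X + t; the wrist camera has in their place "hand_eye" (4x4, takes a point from camera to tool coordinates, whose origin is the TCP and whose axes are the flange's). Camera axes: x right, y down, z forward; pixel columns grow to the right and rows downward; lengths in m; the calibration is good to about 2 mm. A picture is of the moment at which its call begins: read the wrist's pose just before it. calibration takes no time and is no camera call.
- bot.hand_in(): hands the job in, once; it reports no verdict.
The state is a dict: "t": time; "q": joint angles; "joint_vel": joint speeds; "joint_torque": joint torques, N m; "eef_pos": TCP position; "tool_rot": TCP orientation; "contact_force": force on the tool from outside, world axes, zero at the start; "torque": the same for the moment, N m; "gripper_width": opening from 0.0 (shut) to 1.0 (fully open).
Only numpy, scipy, OpenCV 4.12 (cv2) and the standard library are available. Lean on these libraries where they do the work, as an engineer would, in place of code of your own. Each camera call takes 0.05 s, during which the arm holds its last target.

## Working session

There is one attempt and no reset: what is moved stays moved. The work goes in short steps, Python scripts to look and compute and a tool call to move; the robot and the scene stay as the last step left them, time stands still between calls to the robot, and variables do not carry over. Pictures are saved under pics/ and viewed, and the job is handed in when it is done.

Besides the shell and the picture viewer there is one more tool, called after "Emit:" as a command line: name --argument value ..., lists and objects as JSON in quotes. move_arm: Moves the arm, as the interface text tells. Its arguments: {"type":"object","properties":{"increments":{"type":"string"},"newtons":{"type":"number"}},"required":["increments"]}

```bash
ls; mkdir -p pics
python3 - <<'E'
from station import bot, vision
import cv2, numpy as np
o=bot.get_obs()
for k,v in o.items(): print(k,np.round(v,4))
for n in ["top","side","wrist"]:
    p,d=vision.read_camera(n)
    cv2.imwrite(f"pics/a_{n}.png",cv2.cvtColor(p,cv2.COLOR_RGB2BGR)); np.savez(f"a_{n}.npz",p=p,d=d)
    c=vision.calibration(n); print(n,{k:np.round(v,4).tolist() for k,v in c.items()})
E
```

```text
pics
t 0.0
q [ 1.1529  0.4778  0.0223  1.5564 -0.0115  1.1093 -0.0831]
joint_vel [ 0.0004 -0.0001  0.0012  0.0022 -0.0004 -0.0025 -0.0007]
joint_torque [ 2.00000e-04 -5.96449e+01  1.60790e+00 -2.81196e+01  1.24000e-02
  9.30000e-03  0.00000e+00]
eef_pos [ 0.2056 -0.6423  0.2303]
tool_rot [-9.000e-04  9.880e-01  1.543e-01 -2.000e-04]
contact_force [-0.6477  1.6141  0.1485]
torque [ 0.014   0.0351 -0.0206]
gripper_width 1.0018
top {'fx': 390.82, 'fy': 390.82, 'cx': 260.146, 'cy': 197.8074, 'R': [[-0.0154, -0.9997, 0.0204], [-0.9932, 0.0129, -0.1156], [0.1153, -0.022, -0.9931]], 't': [0.0328, 0.5793, 0.9833]}
side {'fx': 403.1198, 'fy': 403.1198, 'cx': 256.5792, 'cy': 190.4379, 'R': [[0.9169, -0.3988, -0.0162], [-0.2154, -0.4601, -0.8613], [0.336, 0.7933, -0.5078]], 't': [-0.536, 0.2263, 0.7352]}
wrist {'fx': 329.4933, 'fy': 329.4933, 'cx': 257.5426, 'cy': 183.7736, 'hand_eye': [[0.0007, -0.9474, -0.3201, 0.0822], [1.0, 0.0004, 0.0009, 0.0007], [-0.0007, -0.3201, 0.9474, -0.1427], [0.0, 0.0, 0.0, 1.0]]}
```

View pics/a_top.png

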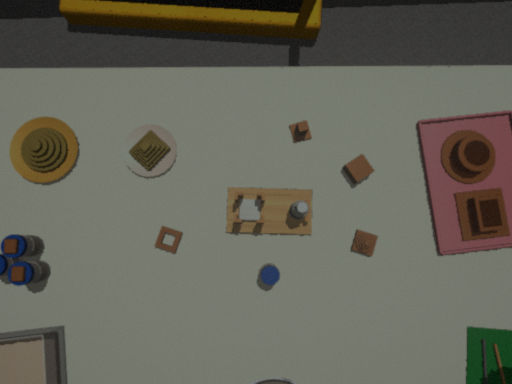

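View pics/a_side.png

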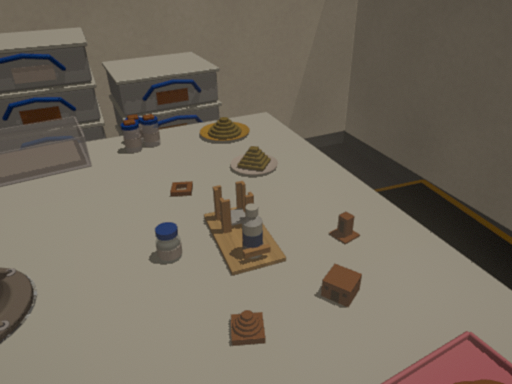

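View pics/a_wrist.png

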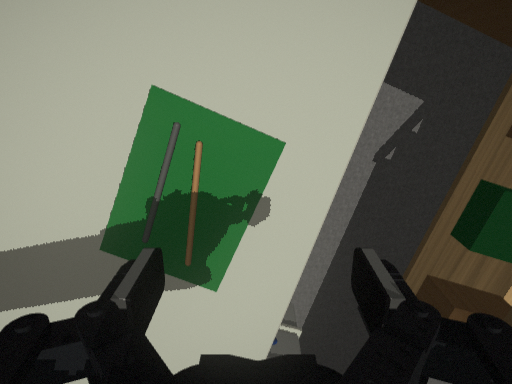

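```bash
cat > h.py <<'E'
import numpy as np, cv2
from scipy.spatial.transform import Rotation as Ro
from station import bot, vision
def world(name,p_uv,depth,obs=None):
    c=vision.calibration(name); uv=np.atleast_2d(np.asarray(p_uv,float)); z=np.asarray(depth,float).reshape(-1)
    P=np.c_[(uv[:,0]-c["cx"])/c["fx"]*z,(uv[:,1]-c["cy"])/c["fy"]*z,z]
    if "R" in c: return (P-c["t"])@np.asarray(c["R"])
    H=np.asarray(c["hand_eye"]); q=obs["tool_rot"]; R=Ro.from_quat([q[1],q[2],q[3],q[0]])
    return R.apply(P@H[:3,:3].T+H[:3,3])+obs["eef_pos"]
def cloud(name,d,obs=None):
    v,u=np.mgrid[:d.shape[0],:d.shape[1]]
    return world(name,np.c_[u.ravel(),v.ravel()],d.ravel(),obs).reshape(*d.shape,3)
def proj(name,X,obs=None):
    c=vision.calibration(name); X=np.atleast_2d(X)
    if "R" in c: P=X@np.asarray(c["R"]).T+c["t"]
    else:
        H=np.asarray(c["hand_eye"]); q=obs["tool_rot"]; R=Ro.from_quat([q[1],q[2],q[3],q[0]])
        T=R.inv().apply(X-obs["eef_pos"]); P=(T-H[:3,3])@H[:3,:3]
    return np.c_[P[:,0]/P[:,2]*c["fx"]+c["cx"],P[:,1]/P[:,2]*c["fy"]+c["cy"]]
def snap(name,tag):
    o=bot.get_obs(); p,d=vision.read_camera(name)
    np.savez(f"{tag}.npz",p=p,d=d,eef_pos=o["eef_pos"],tool_rot=o["tool_rot"]); cv2.imwrite(f"pics/{tag}.png",cv2.cvtColor(p,cv2.COLOR_RGB2BGR))
    return o,p,d
def load(tag):
    z=np.load(tag+".npz"); o={k:z[k] for k in("eef_pos","tool_rot") if k in z}; return o,z["p"],z["d"]
def rect(pts):
    (c,s,a)=cv2.minAreaRect((np.asarray(pts)[:,:2]*1000).astype(np.float32)); return np.round(c,1),np.round(s,1),round(a,1)
E
python3 - <<'E'
from h import *
_,p,d=load("a_top"); C=cloud("top",d)
for n,(u,v),h0,h1 in [("hut",(358,169),.03,.05),("roof",(364,243),.008,.05),("frame",(168,240),.008,.02),("pillar",(300,131),.003,.07),("jar",(269,275),.06,.09),("plate",(150,150),.005,.09)]:
    W=45 if n=="plate" else 22
    B=C[v-W:v+W,u-W:u+W].reshape(-1,3); m=(B[:,2]>h0)&(B[:,2]<h1)&(d[v-W:v+W,u-W:u+W].ravel()>0)
    print(n,m.sum(),rect(B[m]),B[m].mean(0).round(4),B[m][:,2].max(), "table z",np.median(B[~m][:,2]).round(4))
im=cv2.cvtColor(p,cv2.COLOR_RGB2BGR)
cv2.imwrite("pics/a_top_jig.png",cv2.resize(im[170:260,215:325],None,fx=7,fy=6.5,interpolation=cv2.INTER_CUBIC))
B=C[170:260,215:325]; 
for lo,hi in [(.008,.02),(.02,.05),(.09,.1),(.11,.14)]:
    m=(B[...,2]>lo)&(B[...,2]<hi); print(lo,hi,m.sum(),rect(B[m]),B[m].mean(0))
E
```

```text
hut 462 (array([ 656.6, -237.8]), array([55.3, 56.9]), 32.5) [ 0.6559 -0.2368  0.0393] 0.045254933775300404 table z -0.0004
roof 462 (array([ 460.9, -249.6]), array([56.5, 56.2]), 71.9) [ 0.4612 -0.2463  0.0227] 0.0447861494193377 table z -0.0006
frame 347 (array([478.1, 265.9]), array([56.9, 56.2]), 70.3) [0.478  0.2653 0.0131] 0.017788579176462833 table z -0.0007
pillar 344 (array([768.7, -87.5]), array([117.4, 119.7]), 87.0) [ 0.7619 -0.0867  0.0235] 0.057927093959062384 table z -0.0005
jar 285 (array([385.7,   4.1]), array([44.8, 44.5]), 34.1) [0.3857 0.004  0.0741] 0.07926068440315955 table z -0.0006
plate 1925 (array([723.9, 304.7]), array([193. , 233.4]), 86.8) [0.7143 0.3162 0.0204] 0.0663936372067654 table z -0.0005
0.008 0.02 2644 (array([5.495e+02, 3.000e-01]), array([223.7, 119.9]), 87.6) [ 0.547239   -0.00235352  0.01150684]
0.02 0.05 556 (array([548.4,  -6.8]), array([189.4,  72.8]), 87.6) [0.55015287 0.0297725  0.02960781]
0.09 0.1 271 (array([549.,  -2.]), array([182.3,  74.2]), 87.2) [0.54850194 0.00733547 0.095166  ]
0.11 0.14 104 (array([546.2, -71.1]), array([25.1, 23.8]), 45.1) [ 0.54570645 -0.07063495  0.12633773]
```

View pics/a_top_jig.png

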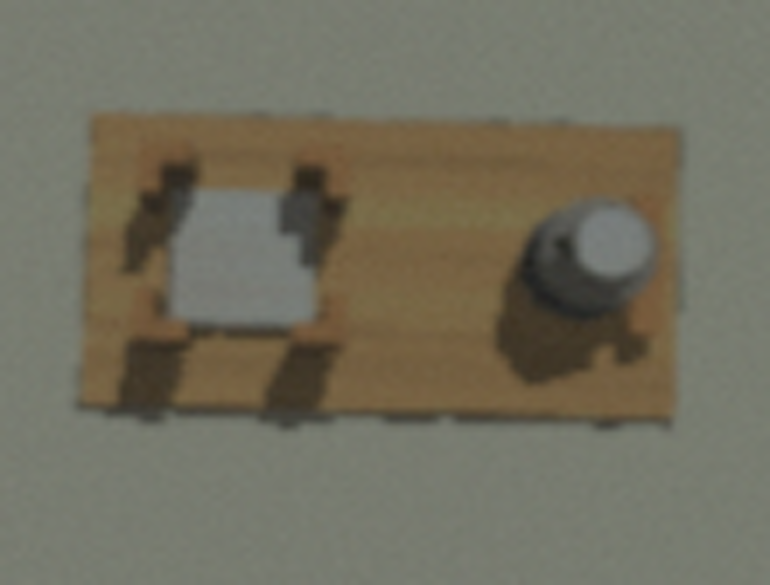

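Emit:
move_arm --increments "1 32 49 -10 0 0 0.118;1 32 49 -10 0 0 0.118;1 32 49 -10 0 0 0.118;1 32 49 -10 0 0 0.118;1 32 49 -10 0 0 0.118;1 32 49 -10 0 0 0.118;1 32 49 -10 0 0 0.118;1 31 49 -10 0 0 0.118"

```text
t: 1.15
eef_pos: [0.4616, -0.2493, 0.1511]
tool_rot: [0.0, 0.809, 0.588, 0.0]
contact_force: [1.1, -0.4, -0.2]
gripper_width: 1.001
```

Run:
```python
from h import *
o,p,d=snap("wrist","roof1"); print(o["t"],o["eef_pos"],o["joint_vel"].round(2) if hasattr(o["joint_vel"],"round") else o["joint_vel"])
```

```text
1.15 [ 0.46155805 -0.24928959  0.15106486] [-0.61  0.16 -0.34  0.02  0.23 -0.14 -0.14]
```

View pics/roof1.png

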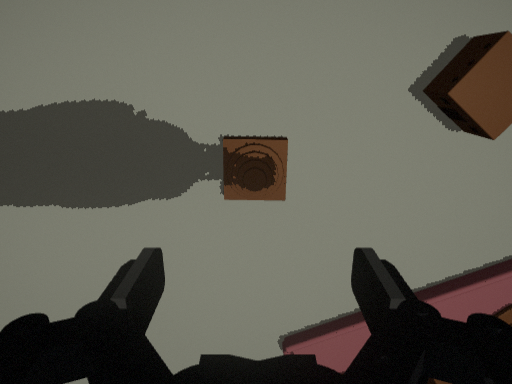

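```bash
cat >> h.py <<'E'
def fitobj(tag,near,h0,h1,r=.045,name="wrist"):
    o,p,d=load(tag); C=cloud(name,d,o); q=C.reshape(-1,3)
    m=(d.ravel()>0)&(np.hypot(q[:,0]-near[0],q[:,1]-near[1])<r)&(q[:,2]>h0)&(q[:,2]<h1)
    return q[m]
def yawdeg(o):
    q=o["tool_rot"]; y=Ro.from_quat([q[1],q[2],q[3],q[0]]).as_matrix(); return np.degrees(np.arctan2(y[1,1],y[0,1])), y[:,2]
E
python3 - <<'E'
from h import *
o,p,d=load("roof1"); print(yawdeg(o))
for h0,h1 in [(.008,.05),(.008,.018),(.037,.047)]:
    q=fitobj("roof1",(.461,-.25),h0,h1); print(len(q),rect(q),q.mean(0),np.median(q[:,2]))
q=fitobj("roof1",(.461,-.25),-.02,.006,r=.08); print(q[:,2].mean(),q[:,2].std())
q=fitobj("roof1",(.656,-.237),.034,.047,r=.06); print("hut",len(q),rect(q),q.mean(0))
print(rect(fitobj("roof1",(.656,-.237),.004,.047,r=.06)))
E
```

```text
(np.float64(-17.95354736871636), array([ 2.91895890e-04, -1.72531685e-04, -9.99999943e-01]))
3916 (array([ 459.4, -248.8]), array([56.8, 56. ]), 71.1) [ 0.46083957 -0.24455656  0.02378986] 0.02109842363638588
1448 (array([ 459.4, -248.8]), array([56.8, 56. ]), 71.1) [ 0.46128564 -0.24331653  0.0139136 ] 0.013995644153093234
458 (array([ 459.4, -248.2]), array([18.9, 19.5]), 68.1) [ 0.45964296 -0.24799396  0.04178282] 0.04192457223387969
3.3830934272632e-05 0.0007261891464930642
hut 4426 (array([ 654.6, -237. ]), array([56.6, 57.3]), 32.7) [ 0.64525795 -0.23460045  0.03974476]
(array([ 654.4, -237.1]), array([56.9, 57.5]), 32.4)
```

Emit:
move_arm --increments "1 14.5 51 8 0 0 0.045;1 14.5 51 8 0 0 0.045;1 14.5 51 8 0 0 0.045;1 14.5 51 5 0 0 0.045;1 14.5 51 0 0 0 0.045;1 14.5 50 0 0 0 0.045;1 0 0 0 0 0 0;1 0 0 0 0 0 0"

```text
t: 2.2
eef_pos: [0.5475, 0.0534, 0.1799]
tool_rot: [-0.0, 0.724, 0.69, -0.001]
contact_force: [0.4, -0.5, -0.2]
gripper_width: 1.004
```

Run:
```python
from h import *
o,p,d=snap("wrist","jig1"); print(o["t"],o["eef_pos"],np.round(o["joint_vel"],3),o["contact_force"],yawdeg(o))
```

```text
2.2 [0.5474695  0.05340225 0.17991864] [ 0.021 -0.008  0.017  0.007 -0.001  0.001 -0.   ] [ 0.42257678 -0.50898909 -0.24455997] (np.float64(-2.720903744369297), array([-9.46913062e-04, -6.38846069e-04, -9.99999348e-01]))
```

View pics/jig1.png

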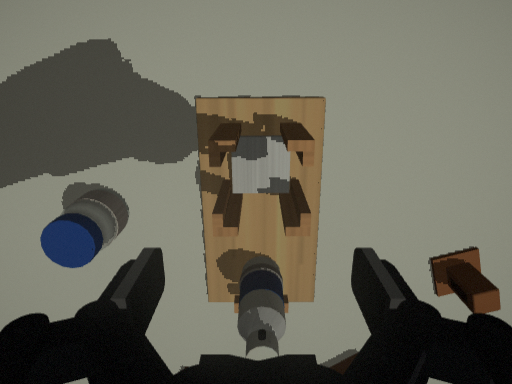

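Run:
```python
from h import *
o,p,d=load("jig1"); C=cloud("wrist",d,o)
for tag,n,lo,hi in [("jig1","wrist",.093,.1),("jig1","wrist",.05,.1),("a_top","top",.09,.1)]:
    q=fitobj(tag,(.549,.054),lo,hi,.058,name=n); print(n,lo,hi,len(q),rect(q),q[:,2].mean())
# base: fit
q=fitobj("jig1",(.548,0),.009,.015,.14); print("base",len(q),rect(q),np.median(q[:,2]))
q=fitobj("jig1",(.549,.054),.018,.04,.022); print("bed",len(q),np.percentile(q[:,2],[5,50,95]))
q=fitobj("jig1",(.549,.054),.016,.04,.036); 
z=np.median(q[:,2]); q=q[abs(q[:,2]-z)<.004]; print("bedrect",rect(q))
q=fitobj("jig1",(.546,-.071),.12,.135,.03); print("cap",len(q),rect(q),np.median(q[:,2]))
q=fitobj("a_top",(.546,-.071),.12,.135,.03,name="top"); print("cap top",len(q),rect(q),np.median(q[:,2]))
u=cv2.cvtColor(p,cv2.COLOR_RGB2BGR)[80:320,180:340]; cv2.imwrite("pics/jig1z.png",cv2.resize(u,None,fx=2.5,fy=2.5,interpolation=cv2.INTER_CUBIC))
# post-top pixels split by corners
q=fitobj("jig1",(.549,.054),.093,.1,.058); a=np.radians(-2.6); e=np.array([[np.cos(a),np.sin(a)],[-np.sin(a),np.cos(a)]]) 
for c in (np.array([.5475,.054]),):
    l=(q[:,:2]-c)@e.T*1000
    for sx in(-1,1):
        for sy in(-1,1):
            k=l[(l[:,0]*sx>0)&(l[:,1]*sy>0)]; print(sx,sy,len(k),k.min(0).round(1),k.max(0).round(1))
```

```text
wrist 0.093 0.1 1872 (array([550.1,  53.4]), array([74.5, 74.5]), 87.5) 0.09590406551360398
wrist 0.05 0.1 3699 (array([550.1,  53.3]), array([75.1, 74.6]), 87.6) 0.08476817230305153
top 0.09 0.1 170 (array([551.7,  52.3]), array([73.4, 74.2]), 87.1) 0.09483220385396116
base 14552 (array([508.3,   2.7]), array([224.9, 199.8]), 87.6) 0.012032953283358863
bed 1699 [0.02658159 0.02764867 0.02881091]
bedrect (array([551.3,  52. ]), array([60.8, 60.8]), 80.5)
cap 627 (array([544.8, -62.4]), array([24.5, 19.7]), 4.2) 0.127212557688038
cap top 99 (array([545.9, -71.9]), array([23.4, 23.3]), 44.7) 0.12701514327547925
-1 -1 412 [-34.4 -37.4] [-15.6 -18.4]
-1 1 519 [-34.7  17.4] [-15.6  36.7]
1 -1 429 [ 21.  -37.6] [ 39.9 -18. ]
1 1 512 [20.7 18.1] [39.8 36.9]
```

View pics/jig1z.png

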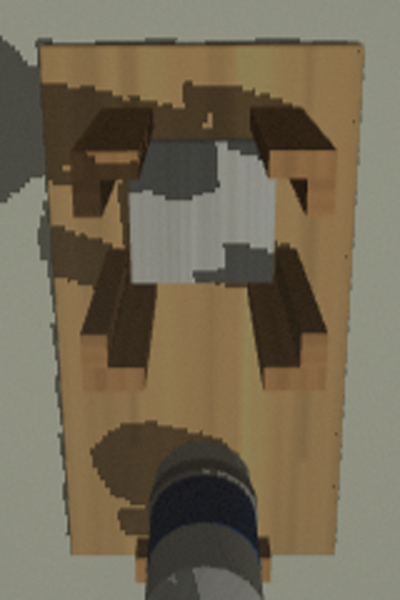

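Emit:
move_arm --increments "1 17.8 -48.4 0 0 0 0.1025;1 17.8 -48.4 0 0 0 0.1025;1 17.8 -48.4 0 0 0 0.1025;1 17.8 -48.4 0 0 0 0.1025;1 17.8 -48.4 -20 0 0 0.1025;1 17.8 -48.4 -25 0 0 0.1025;1 0 0 0 0 0 0;1 0 0 0 0 0 0"

```text
t: 3.25
eef_pos: [0.6536, -0.2372, 0.135]
tool_rot: [-0.001, 0.482, 0.876, 0.0]
contact_force: [-0.1, 0.3, 0.0]
gripper_width: 1.0
```

Run:
```python
from h import *
o,p,d=snap("wrist","hut1"); print(o["t"],o["eef_pos"],np.round(o["joint_vel"],3),o["contact_force"],yawdeg(o))
for lo,hi in[(.034,.047),(.004,.047)]:
    q=fitobj("hut1",(.6545,-.237),lo,hi,.06); print(rect(q),np.median(q[:,2]))
```

```text
3.25 [ 0.65364521 -0.23718993  0.13496111] [-0.027 -0.025 -0.029  0.003 -0.002  0.    -0.   ] [-0.07481887  0.255287    0.0164036 ] (np.float64(32.38767269770247), array([-9.53076963e-04,  5.34438818e-04, -9.99999403e-01]))
(array([ 654.7, -237.1]), array([56.1, 56.2]), 32.6) 0.040056844822574746
(array([ 654.7, -237. ]), array([56.2, 56.3]), 32.5) 0.03996956934655478
```

View pics/hut1.png

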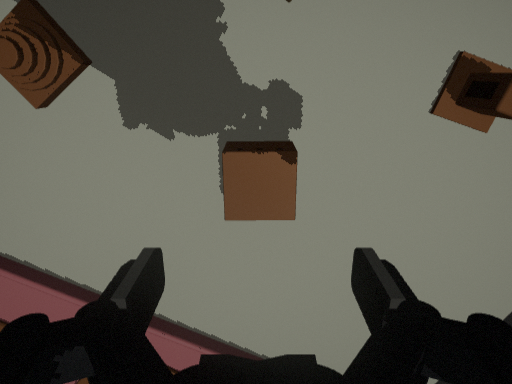

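Emit:
move_arm --increments "1 0.6 0.1 -50 0 0 0.003;1 0.5 0 -40 0 0 0;1 0 0 -25 0 0 0;1 0 0 -8 0 0 0;1 0 0 0 0 0 0;0 0 0 0 0 0 0;0 0 0 0 0 0 0;0 0 0 0 0 0 0" --newtons 40

```text
t: 4.3
eef_pos: [0.6567, -0.2366, 0.014]
tool_rot: [0.001, 0.479, 0.878, 0.0]
contact_force: [-0.8, 0.2, 6.6]
gripper_width: 0.649
```

Run:
```python
from h import *
o=bot.get_obs(); print(o["t"],o["eef_pos"],o["contact_force"],o["gripper_width"])
```

```text
4.3 [ 0.65674529 -0.23658472  0.01397189] [-0.80327813  0.16978219  6.58315633] 0.6492879713769986
```

Emit:
move_arm --increments "0 0 0 10 0 0 0;0 0 0 40 0 0 0;0 0 0 50 0 0 0;0 0 0 50 0 0 0;0 -15 45 5 0 0 -0.1;0 -17 48 0 0 0 -0.102;0 -10 30 0 0 0 -0.06;0 0 0 0 0 0 0"

```text
t: 5.3
eef_pos: [0.613, -0.1093, 0.1681]
tool_rot: [-0.0, 0.588, 0.809, 0.0]
contact_force: [0.3, -1.0, 0.1]
gripper_width: 0.647
```

Run:
```python
from h import *
o,p,d=snap("wrist","held1"); print(o["t"],o["eef_pos"],np.round(o["joint_vel"],3),o["contact_force"],yawdeg(o),o["gripper_width"])
C=cloud("wrist",d,o).reshape(-1,3); q=o["tool_rot"]; R=Ro.from_quat([q[1],q[2],q[3],q[0]])
T=R.inv().apply(C-o["eef_pos"])*1000
m=(d.ravel()>0)&(abs(T[:,0])<45)&(abs(T[:,1])<32)&(T[:,2]>-35)&(T[:,2]<30)
print(m.sum()); q=T[m]; print(np.percentile(q,[1,5,50,95,99],axis=0).round(1))
# top face
for a in range(-35,30,5):
    k=q[(q[:,2]>a)&(q[:,2]<=a+5)]; 
    if len(k)>30: print(a,len(k),k.min(0).round(1),k.max(0).round(1))
```

```text
5.3 [ 0.61297618 -0.10931177  0.16812208] [ 0.036  0.024  0.05  -0.042  0.028  0.005  0.042] [ 0.31039007 -1.04655066  0.11545798] (np.float64(18.00516734677696), array([-2.41272759e-05,  1.01247369e-03, -9.99999487e-01])) 0.6470669125031404
20510
[[-26.7 -28.5 -32.8]
 [-23.1 -26.4 -27.2]
 [ 10.   -0.2 -26. ]
 [ 28.2  25.9   0.5]
 [ 28.5  28.9  10.3]]
-35 457 [-12.1 -32.  -35. ] [ 11.1  32.  -30. ]
-30 15550 [-28.2 -32.  -30. ] [ 28.7  32.  -25. ]
-25 1166 [-28.4 -31.9 -25. ] [ 29.  32. -20.]
-20 665 [  9.5 -32.  -20. ] [ 28.9  32.  -15. ]
-15 615 [  9.9 -31.9 -15. ] [ 28.7  31.9 -10. ]
-10 530 [ 10.2 -28.1 -10. ] [28.9 31.9 -5. ]
-5 467 [ 27.2 -27.8  -5. ] [28.7 27.3 -0. ]
0 438 [ 27.3 -27.6   0. ] [28.8 27.3  5. ]
5 397 [ 27.5 -27.8   5. ] [28.6 27.4 10. ]
10 225 [ 27.5 -27.9  10.1] [28.7 27.3 13.8]
```

View pics/held1.png

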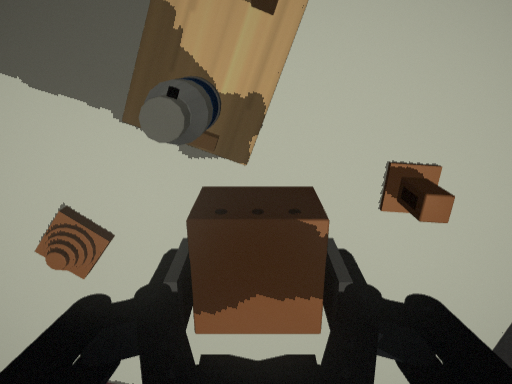

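Emit:
move_arm --increments "0 -15.8 40.7 0 0 0 -0.0895;0 -15.8 40.7 0 0 0 -0.0895;0 -15.7 40.7 0 0 0 -0.0895;0 -15.7 40.6 0 0 0 -0.0895;0 0 0 -20 0 0 0;0 0 0 -20 0 0 0;0 0 0 0 0 0 0;0 0 0 0 0 0 0"

```text
t: 6.35
eef_pos: [0.5515, 0.0488, 0.128]
tool_rot: [0.0, 0.725, 0.689, 0.0]
contact_force: [0.9, 0.4, -1.6]
gripper_width: 0.647
```

```bash
cat > held.py <<'E'
from h import *
import sys
def held(tag,zlo,zhi):
    o,p,d=snap("wrist",tag); print(o["t"],np.round(o["eef_pos"]*1000,1),"vel",np.round(o["joint_vel"],3),"F",np.round(o["contact_force"],1),yawdeg(o)[0].round(2),yawdeg(o)[1].round(4),o["gripper_width"])
    C=cloud("wrist",d,o).reshape(-1,3); q=o["tool_rot"]; R=Ro.from_quat([q[1],q[2],q[3],q[0]])
    T=R.inv().apply(C-o["eef_pos"])*1000
    m=(d.ravel()>0)&(abs(T[:,0])<45)&(abs(T[:,1])<30)&(T[:,2]>zlo)&(T[:,2]<zhi)
    q=T[m]; print(m.sum(),rect(q),"z",np.median(q[:,2]).round(1))
    f=np.linalg.lstsq(np.c_[q[:,:2],np.ones(len(q))],q[:,2],rcond=None)[0]; print("tilt deg",np.degrees(f[:2]).round(2))
if __name__=="__main__": held(sys.argv[1],float(sys.argv[2]),float(sys.argv[3]))
E
python3 held.py held2 -28.5 -23.5
python3 - <<'E'
from h import *
q=fitobj("held2",(.549,.054),.093,.1,.058); print(len(q),rect(q))
E
```

```text
6.35 [551.5  48.8 128. ] vel [-0.002 -0.011 -0.006 -0.003  0.001 -0.004 -0.004] F [ 0.9  0.4 -1.6] -2.88 [ 9.e-04  0.e+00 -1.e+00] 0.6471359855754168
15931 (array([ 35. , -30.4]), array([57140.1, 59877.6]), 0.1) z -26.1
tilt deg [0.12 0.08]
1703 (array([551.3,  81.1]), array([19.6, 74.8]), 87.7)
```

View pics/held2.png

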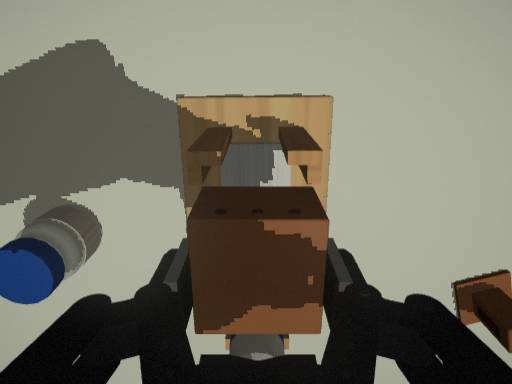

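Emit:
move_arm --increments "0 -0.7 2.4 0 0 0 0.007;0 -0.7 2.3 0 0 0 0;0 0 0 -6 0 0 0;0 0 0 -6 0 0 0;0 0 0 0 0 0 0;0 0 0 0 0 0 0;0 0 0 0 0 0 0;0 0 0 0 0 0 0"

```text
t: 7.4
eef_pos: [0.5494, 0.0542, 0.1155]
tool_rot: [0.0, 0.722, 0.692, 0.0]
contact_force: [0.5, -0.2, -1.6]
gripper_width: 0.648
```

```bash
python3 held.py held3 -28.5 -23.5
python3 - <<'E'
from h import *
q=fitobj("held3",(.549,.054),.093,.1,.058); r=rect(q); print(len(q),r)
E
```

```text
7.4 [549.4  54.2 115.5] vel [-0.001 -0.001 -0.001  0.001  0.001 -0.001 -0.001] F [ 0.5 -0.2 -1.6] -2.41 [ 3.e-04  0.e+00 -1.e+00] 0.6481959085768664
15958 (array([83.3, 17.5]), array([59980.5, 57021.2]), 89.9) z -26.1
tilt deg [0.13 0.06]
1767 (array([551.2,  81.3]), array([19.3, 74.7]), 87.5)
```

Emit:
move_arm --increments "0 0.6 -0.6 0 0 0 0;0 0 0 -3 0 0 0;0 0 0 -3 0 0 0;0 0 0 -2 0 0 0;0 0 0 -2 0 0 0;0 0 0 -2 0 0 0;0 0 0 0 0 0 0;0 0 0 0 0 0 0"

```text
t: 8.45
eef_pos: [0.5499, 0.0536, 0.1034]
tool_rot: [0.0, 0.722, 0.692, 0.0]
contact_force: [-0.2, 1.3, -1.4]
gripper_width: 0.645
```

Emit:
move_arm --increments "0 0 0 -9 0 0 0;0 0 0 -9 0 0 0;0 0 0 -9 0 0 0;0 0 0 -9 0 0 0;0 0 0 -8 0 0 0;0 0 0 -7 0 0 0;0 0 0 -4 0 0 0;0 0 0 0 0 0 0"

```text
t: 9.45
eef_pos: [0.5498, 0.0536, 0.048]
tool_rot: [-0.0, 0.722, 0.692, -0.0]
contact_force: [0.3, 0.1, -0.8]
gripper_width: 0.643
```

Emit:
move_arm --increments "0 0 0 -1 0 0 0;0 0 0 -1 0 0 0;0 0 0 -1 0 0 0;0 0 0 -1 0 0 0;0 0 0 -0.7 0 0 0;0 0 0 -0.5 0 0 0;0 0 0 -0.5 0 0 0;0 0 0 -0.5 0 0 0"

```text
t: 10.45
eef_pos: [0.5499, 0.0537, 0.0421]
tool_rot: [-0.0, 0.722, 0.692, 0.0]
contact_force: [0.6, -0.6, -2.0]
gripper_width: 0.648
```

Emit:
move_arm --increments "0 0 0 -0.4 0 0 0;0 0 0 -0.4 0 0 0;0 0 0 -0.4 0 0 0;0 0 0 -0.4 0 0 0;0 0 0 0 0 0 0;0 0 0 0 0 0 0;0 0 0 0 0 0 0;0 0 0 0 0 0 0"

```text
t: 11.45
eef_pos: [0.55, 0.0536, 0.0415]
tool_rot: [0.0, 0.722, 0.692, -0.0]
contact_force: [-3.3, -1.2, 9.7]
gripper_width: 0.647
```

Emit:
move_arm --increments "0 0 0 0.6 0 0 0;0.75 0 0 0 0 0 0;0.85 0 0 0 0 0 0;0.9 0 0 0 0 0 0;1 0 0 0 0 0 0;1 0 0 15 0 0 0;1 0 0 50 0 0 0;1 0 0 60 0 0 0"

```text
t: 12.45
eef_pos: [0.5492, 0.0536, 0.1676]
tool_rot: [-0.001, 0.722, 0.692, -0.001]
contact_force: [1.4, 0.0, -0.2]
gripper_width: 0.999
```

Run:
```python
from h import *
o,p,d=snap("wrist","placed1"); print(o["t"],o["eef_pos"],o["contact_force"],yawdeg(o))
for lo,hi in[(.06,.075),(.093,.1)]:
    q=fitobj("placed1",(.550,.0535),lo,hi,.058 if lo>.09 else .034); print(len(q),rect(q),np.median(q[:,2]))
    f=np.linalg.lstsq(np.c_[q[:,:2],np.ones(len(q))],q[:,2],rcond=None)[0]; print("tilt deg",np.degrees(f[:2]).round(2))
```

```text
12.45 [0.5491656  0.0536188  0.16764342] [ 1.39063857  0.04241088 -0.18721191] (np.float64(-2.3861005179350063), array([-1.69740351e-03,  2.09959009e-04, -9.99998537e-01]))
4714 (array([550. ,  54.1]), array([56.1, 56. ]), 87.5) 0.06762867367289241
tilt deg [-0.02 -0.61]
2092 (array([550.2,  53. ]), array([75.6, 74.8]), 87.7) 0.0959831990824288
tilt deg [ 0.01 -0.02]
```

View pics/placed1.png

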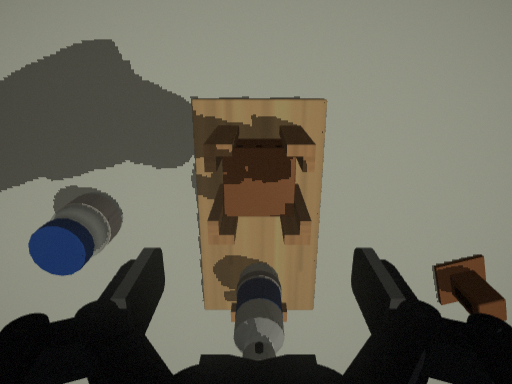

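Emit:
move_arm --increments "1 -18.2 53.3 0 0 0 -0.075;1 -18.2 53.3 0 0 0 -0.075;1 -18.2 53.3 -20 0 0 -0.075;1 -18.1 53.3 -30 0 0 -0.075;1 0 0 0 0 0 0;1 0 0 0 0 0 0;1 0 0 0 0 0 0;1 0 0 0 0 0 0"

```text
t: 13.5
eef_pos: [0.4786, 0.2645, 0.1173]
tool_rot: [0.0, 0.818, 0.575, 0.0]
contact_force: [0.3, -0.9, 0.4]
gripper_width: 1.004
```

Run:
```python
from h import *
o,p,d=snap("wrist","frame1"); print(o["t"],o["eef_pos"],np.round(o["joint_vel"],3),o["contact_force"],yawdeg(o))
for lo,hi in[(.009,.02),(.004,.02)]:
    q=fitobj("frame1",(.4765,.267),lo,hi,.06); print(len(q),rect(q),np.median(q[:,2]))
```

```text
13.5 [0.47857302 0.26445779 0.11729997] [-0.003  0.003 -0.003  0.    -0.001 -0.001 -0.004] [ 0.2820492  -0.86309429  0.38475215] (np.float64(-19.738033465865577), array([ 1.10661225e-03, -5.69355349e-06, -9.99999388e-01]))
3690 (array([476.7, 266.5]), array([56.9, 56.1]), 70.4) 0.013984743818228638
3866 (array([476.7, 266.5]), array([57. , 56.1]), 70.5) 0.013945561633366639
```

View pics/frame1.png

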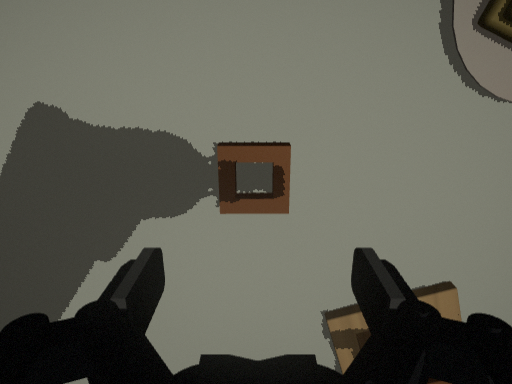

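Run:
```python
from h import *
for t in ("held3","held1","frame1"):
    o,p,d=load(t); C=cloud("wrist",d,o).reshape(-1,3); q=o["tool_rot"]; R=Ro.from_quat([q[1],q[2],q[3],q[0]])
    T=R.inv().apply(C-o["eef_pos"])*1000
    for s in(-1,1):
        m=(d.ravel()>0)&(T[:,1]*s>29)&(T[:,1]*s<65)&(abs(T[:,0])<14)&(T[:,2]<18)
        k=T[m]; print(t,s,len(k),np.histogram(k[:,2],np.arange(-40,20,4))[0], k[:,2].max().round(1))
```

```text
held3 -1 10445 [ 91 157 149 127 122 100  78  46   0   0   0   0   0   0] -8.2
held3 1 10597 [106 161 151 145 121 113  86  34   1   0   0   0   0   0] -7.7
held1 -1 10455 [ 89 157 147 130 121 105  82  40   0   0   0   0   0   0] -8.2
held1 1 10595 [ 91 171 161 135 126 107  83  37   1   0   0   0   0   0] -8.0
frame1 -1 9688 [387 364 327 300 267 180  83   0   0   0   0   0   0   0] -12.8
frame1 1 9462 [381 359 323 298 280 177  76   0   0   0   0   0   0   0] -12.2
```

Emit:
move_arm --increments "1 -0.9 1 -50 0 0 0.003;1 -1 1 -35 0 0 0;1 0 0 -20 0 0 0;1 0 0 -10 0 0 0;1 0 0 -5 0 0 0;1 0 0 0 0 0 0;0.8 0 0 0 0 0 0;0.75 0 0 0 0 0 0"

```text
t: 14.55
eef_pos: [0.4761, 0.268, -0.0027]
tool_rot: [0.0, 0.816, 0.578, 0.001]
contact_force: [0.5, 0.4, 0.6]
gripper_width: 0.749
```

Emit:
move_arm --increments "0.75 0.5 -1.2 0 0 0 0;0.75 0 0 0 0 0 0;0.7 0 0 0 0 0 0;0 0 0 0 0 0 0;0 0 0 0 0 0 0;0 0 0 0 0 0 0;0 0 0 0 0 0 0;0 0 0 0 0 0 0" --newtons 30

```text
t: 15.55
eef_pos: [0.4762, 0.2666, -0.0031]
tool_rot: [0.0, 0.816, 0.578, 0.0]
contact_force: [-1.3, -1.5, 4.5]
gripper_width: 0.647
```

Emit:
move_arm --increments "0 0 0 10 0 0 0;0 0 0 45 0 0 0;0 5 -14 50 0 0 0.03;0 15 -45 28 0 0 0.065;0 18 -52 0 0 0 0.07;0 18 -52 0 0 0 0.07;0 17.8 -50 0 0 0 0.065;0 0 0 0 0 0 0"

```text
t: 16.55
eef_pos: [0.5511, 0.0476, 0.1296]
tool_rot: [0.001, 0.724, 0.69, -0.001]
contact_force: [-0.4, 0.4, -0.4]
gripper_width: 0.645
```

```bash
sed -i 's/<30)/<27.5)/; s/np.radians/np.radians/; s/rect(q),"z"/rect(q\/1000),"z"/' held.py
cat >> h.py <<'E'
def pocket_far(tag):
    q=fitobj(tag,(.550,.0535),.093,.1,.058); q=q[q[:,1]>.06]; c,s,a=rect(q); y=np.array([.0436,.999]); h=min(s)/2
    return "far posts",c,s,a,"pocket",(c-(37.2-h)*y).round(1)
E
python3 held.py fheld1 -17 -5; python3 -c "
from h import *
print(pocket_far('fheld1'))"
```

```text
16.55 [551.1  47.6 129.6] vel [-0.062 -0.006 -0.069  0.019 -0.028 -0.009 -0.059] F [-0.4  0.4 -0.4] -2.71 [ 1.0e-04 -2.2e-03 -1.0e+00] 0.6452376803324995
6406 (array([ 0.2, -0. ]), array([57.5, 55. ]), 0.1) z -16.4
tilt deg [1.15 0.1 ]
('far posts', array([551.3,  81.4]), array([19.6, 74.7]), 87.1, 'pocket', array([550.1,  54. ]))
```

View pics/fheld1.png

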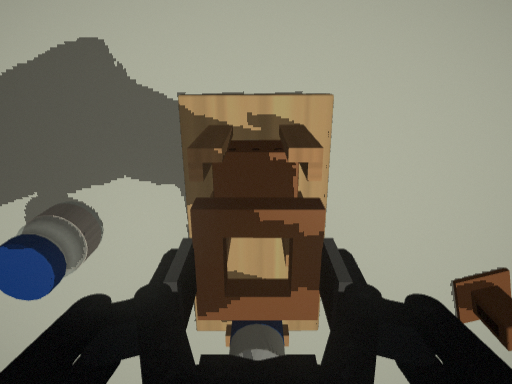

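Emit:
move_arm --increments "0 0 0 0 0 0 0;0 0 0 0 0 0 0;0 0 0 -10 0 0 0;0 0 0 -10 0 0 0;0 0 0 -8 0 0 0;0 0 0 -2 0 0 0;0 0 0 0 0 0 0;0 0 0 0 0 0 0"

```text
t: 17.6
eef_pos: [0.5502, 0.0536, 0.1]
tool_rot: [0.0, 0.721, 0.693, 0.0]
contact_force: [-0.2, 0.3, 1.0]
gripper_width: 0.649
```

```bash
python3 held.py fheld2 -20 -14; python3 -c "
from h import *
print(pocket_far('fheld2'))"
```

```text
17.6 [550.2  53.6 100. ] vel [ 0.    -0.003  0.001  0.001  0.001 -0.001  0.001] F [-0.2  0.3  1. ] -2.24 [ 6.e-04  1.e-04 -1.e+00] 0.6486768963980656
10589 (array([ 0.3, -0. ]), array([55. , 57.5]), 90.0) z -17.1
tilt deg [0.11 0.01]
('far posts', array([551.3,  81.3]), array([19.7, 74.7]), 87.9, 'pocket', array([550.1,  54. ]))
```

Emit:
move_arm --increments "0 0 0 -3 0 0 -0.003;0 0 0 -3 0 0 0;0 0 0 -2 0 0 0;0 0 0 -2 0 0 0;0 0 0 -2 0 0 0;0 0 0 -2 0 0 0;0 0 0 -2 0 0 0;0 0 0 -2 0 0 0"

```text
t: 18.65
eef_pos: [0.55, 0.0536, 0.0816]
tool_rot: [-0.0, 0.722, 0.692, -0.0]
contact_force: [-0.3, 0.6, 0.0]
gripper_width: 0.652
```

Emit:
move_arm --increments "0 0 0 -3 0 0 0;0 0 0 -3 0 0 0;0 0 0 -3 0 0 0;0 0 0 -2 0 0 0;0 0 0 -2 0 0 0;0 0 0 -1 0 0 0;0 0 0 0 0 0 0;0 0 0 0 0 0 0"

```text
t: 19.65
eef_pos: [0.55, 0.0535, 0.0678]
tool_rot: [0.0, 0.722, 0.692, 0.0]
contact_force: [-0.9, -0.8, -0.9]
gripper_width: 0.647
```

Emit:
move_arm --increments "0 0 0 -0.8 0 0 0;0 0 0 -0.7 0 0 0;0 0 0 -0.6 0 0 0;0 0 0 -0.5 0 0 0;0 0 0 -0.5 0 0 0;0 0 0 -0.4 0 0 0;0 0 0 0 0 0 0;0 0 0 0 0 0 0"

```text
t: 20.65
eef_pos: [0.55, 0.0535, 0.0645]
tool_rot: [0.0, 0.722, 0.692, 0.0]
contact_force: [-1.7, -0.4, 5.8]
gripper_width: 0.646
```

Emit:
move_arm --increments "0 0 0 0.3 0 0 0;0.75 0 0 0 0 0 0;0.85 0 0 0 0 0 0;0.9 0 0 0 0 0 0;1 0 0 0 0 0 0;1 0 0 15 0 0 0;1 0 0 40 0 0 0;1 0 0 50 0 0 0"

```text
t: 21.65
eef_pos: [0.5494, 0.0536, 0.1709]
tool_rot: [-0.001, 0.722, 0.692, -0.0]
contact_force: [1.3, -0.5, 0.5]
gripper_width: 1.003
```

Run:
```python
from h import *
o,p,d=snap("wrist","placed2"); print(o["t"],o["eef_pos"],o["contact_force"],yawdeg(o))
for lo,hi in[(.079,.086),(.093,.1)]:
    q=fitobj("placed2",(.550,.0535),lo,hi,.058 if lo>.09 else .034); print(len(q),rect(q),np.median(q[:,2]))
    f=np.linalg.lstsq(np.c_[q[:,:2],np.ones(len(q))],q[:,2],rcond=None)[0]; print("tilt deg",np.degrees(f[:2]).round(2))
```

```text
21.65 [0.5493551  0.05356749 0.17090193] [ 1.28111158 -0.51711416  0.46069177] (np.float64(-2.390726841515195), array([-1.40414847e-03,  1.86860038e-04, -9.99998997e-01]))
3657 (array([550. ,  53.9]), array([56.4, 56.1]), 87.3) 0.08167729800310883
tilt deg [0.05 0.02]
2008 (array([550.2,  53.5]), array([74.5, 74.6]), 87.6) 0.09598229078258205
tilt deg [0.   0.04]
```

View pics/placed2.png

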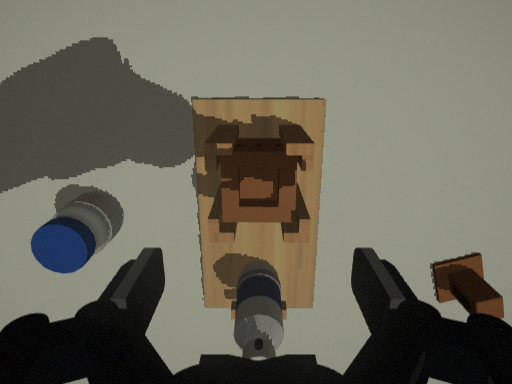

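Emit:
move_arm --increments "1 -15.1 -50.4 0 0 0 -0.048;1 -15.1 -50.4 0 0 0 -0.048;1 -15.1 -50.4 0 0 0 -0.048;1 -15.1 -50.4 0 0 0 -0.048;1 -15.1 -50.4 -20 0 0 -0.048;1 -15.1 -50.4 -30 0 0 -0.047;1 0 0 0 0 0 0;1 0 0 0 0 0 0"

```text
t: 22.7
eef_pos: [0.4599, -0.2484, 0.1202]
tool_rot: [0.0, 0.813, 0.582, 0.001]
contact_force: [0.2, -0.0, -0.1]
gripper_width: 0.996
```

Run:
```python
from h import *
o,p,d=snap("wrist","roof2"); print(o["t"],o["eef_pos"],np.round(o["joint_vel"],3),o["contact_force"],yawdeg(o))
for lo,hi in[(.009,.018),(.004,.05)]:
    q=fitobj("roof2",(.4595,-.249),lo,hi,.05); print(len(q),rect(q),np.median(q[:,2]))
```

```text
22.7 [ 0.45993336 -0.24843818  0.12017604] [-0.021 -0.01  -0.019 -0.006  0.001 -0.001 -0.002] [ 0.15881756 -0.03111707 -0.05107935] (np.float64(-18.83600962527306), array([ 1.06472728e-03,  2.46170207e-04, -9.99999403e-01]))
1742 (array([ 459.5, -248.6]), array([56.1, 56.1]), 71.2) 0.013999139009585798
4841 (array([ 459.5, -248.6]), array([56.1, 56.1]), 71.2) 0.02109273315287387
```

Emit:
move_arm --increments "1 0 0.2 -50 0 0 0;1 0 0 -38 0 0 0;1 0 0 -20 0 0 0;1 0 0 -10 0 0 0;1 0 0 -5 0 0 0;1 0 0 0 0 0 0;0.75 0 0 0 0 0 0;0.72 0 0 0 0 0 0"

```text
t: 23.75
eef_pos: [0.4597, -0.2489, -0.0029]
tool_rot: [0.0, 0.813, 0.582, 0.0]
contact_force: [0.1, 0.6, -0.1]
gripper_width: 0.719
```

Emit:
move_arm --increments "0 0 0 0 0 0 0;0 0 0 0 0 0 0;0 0 0 0 0 0 0;0 0 0 8 0 0 0;0 0 0 35 0 0 0;0 0 0 50 0 0 0;0 0 0 50 0 0 0;0 5 10 30 0 0 0" --newtons 30

```text
t: 24.75
eef_pos: [0.4647, -0.2396, 0.1724]
tool_rot: [0.001, 0.814, 0.581, 0.001]
contact_force: [0.8, 0.6, -0.7]
gripper_width: 0.644
```

```bash
python3 held.py rheld1 -20 -14
```

```text
24.75 [ 464.7 -239.6  172.4] vel [-0.066 -0.301 -0.118 -0.184 -0.182  0.486 -0.02 ] F [ 0.8  0.6 -0.7] -18.95 [ 0.0025 -0.0017 -1.    ] 0.6443234664312205
4738 (array([0.2, 0. ]), array([57.2, 55. ]), 0.0) z -16.9
tilt deg [0.21 0.  ]
```

View pics/rheld1.png

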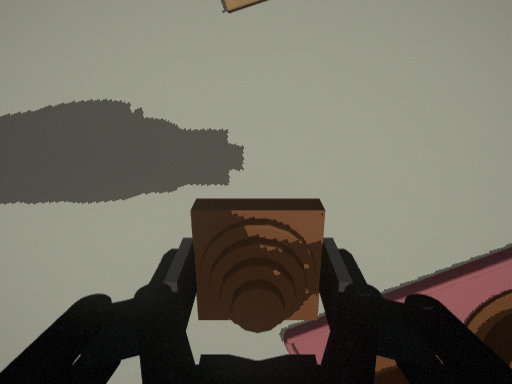

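Emit:
move_arm --increments "0 14.3 48.7 0 0 0 0.048;0 14.3 48.7 0 0 0 0.048;0 14.3 48.7 0 0 0 0.048;0 14.2 48.7 0 0 0 0.048;0 14.2 48.7 0 0 0 0.048;0 14.2 48.8 0 0 0 0.048;0 0 0 -15 0 0 0;0 0 0 -15 0 0 0"

```text
t: 25.8
eef_pos: [0.5494, 0.0531, 0.1386]
tool_rot: [0.0, 0.721, 0.692, -0.0]
contact_force: [0.1, -0.6, -1.1]
gripper_width: 0.647
```

Emit:
move_arm --increments "0 0 0 -15 0 0 0;0 0 0 -10 0 0 0;0 0 0 -5 0 0 0;0 0 0 0 0 0 0;0 0 0 0 0 0 0;0 0 0 0 0 0 0;0 0 0 0 0 0 0;0 0 0 0 0 0 0"

```text
t: 26.8
eef_pos: [0.5499, 0.0537, 0.1097]
tool_rot: [0.0, 0.721, 0.692, 0.0]
contact_force: [1.0, 0.7, -1.0]
gripper_width: 0.643
```

```bash
python3 held.py rheld2 -20 -14; python3 -c "
from h import *
print(pocket_far('rheld2'))"
```

```text
26.8 [549.9  53.7 109.7] vel [ 0.    -0.001  0.003 -0.    -0.001 -0.001 -0.001] F [ 1.   0.7 -1. ] -2.35 [ 3.e-04 -0.e+00 -1.e+00] 0.6426201502054271
4693 (array([-0.1, -0. ]), array([55. , 57.1]), 90.0) z -16.9
tilt deg [0.22 0.02]
('far posts', array([551.3,  81.2]), array([19.4, 74.7]), 87.4, 'pocket', array([550.1,  53.7]))
```

View pics/rheld2.png

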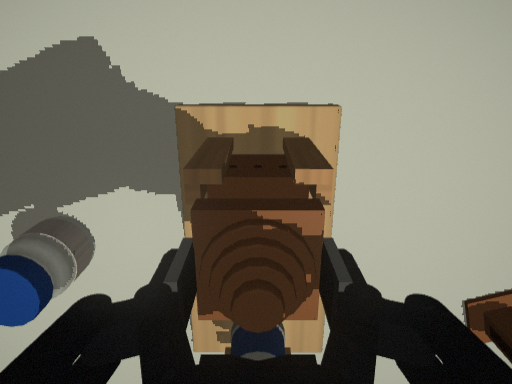

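Emit:
move_arm --increments "0 0 0 -6 0 0 0;0 0 0 -5 0 0 0;0 0 0 -3 0 0 0;0 0 0 -2 0 0 0;0 0 0 -2 0 0 0;0 0 0 -2 0 0 0;0 0 0 -2 0 0 0;0 0 0 -2 0 0 0"

```text
t: 27.85
eef_pos: [0.5499, 0.0536, 0.0854]
tool_rot: [0.0, 0.721, 0.692, 0.0]
contact_force: [0.3, 1.2, 0.3]
gripper_width: 0.644
```

Emit:
move_arm --increments "0 0 0 -1.5 0 0 0;0 0 0 -1 0 0 0;0 0 0 -1 0 0 0;0 0 0 -0.8 0 0 0;0 0 0 0 0 0 0;0 0 0 0 0 0 0;0 0 0 0 0 0 0;0 0 0 0 0 0 0"

```text
t: 28.85
eef_pos: [0.5499, 0.0536, 0.0813]
tool_rot: [0.0, 0.721, 0.692, 0.0]
contact_force: [-0.2, 0.7, 0.7]
gripper_width: 0.646
```

Emit:
move_arm --increments "0 0 0 -0.8 0 0 0;0 0 0 -0.7 0 0 0;0 0 0 -0.5 0 0 0;0 0 0 -0.5 0 0 0;0 0 0 -0.4 0 0 0;0 0 0 -0.4 0 0 0;0 0 0 0 0 0 0;0 0 0 0 0 0 0"

```text
t: 29.85
eef_pos: [0.5499, 0.0537, 0.0788]
tool_rot: [0.0, 0.721, 0.692, -0.0]
contact_force: [-2.4, -1.5, 9.8]
gripper_width: 0.648
```

Emit:
move_arm --increments "0 0 0 0.4 0 0 0;0.75 0 0 0 0 0 0;0.85 0 0 0 0 0 0;0.9 0 0 0 0 0 0;1 0 0 0 0 0 0;1 0 0 15 0 0 0;1 0 0 40 0 0 0;1 0 0 45 0 0 0"

```text
t: 30.85
eef_pos: [0.5495, 0.0537, 0.18]
tool_rot: [-0.0, 0.721, 0.693, -0.0]
contact_force: [0.9, -0.5, 0.1]
gripper_width: 1.001
```

Run:
```python
from h import *
o,p,d=snap("wrist","placed3"); print(o["t"],o["eef_pos"],o["contact_force"],yawdeg(o))
for lo,hi,r in[(.0935,.0975,.032),(.12,.127,.03),(.093,.1,.058)]:
    q=fitobj("placed3",(.550,.0535),lo,hi,r); print(len(q),rect(q),np.median(q[:,2]))
    f=np.linalg.lstsq(np.c_[q[:,:2],np.ones(len(q))],q[:,2],rcond=None)[0]; print("tilt deg",np.degrees(f[:2]).round(2))
```

```text
30.85 [0.54953106 0.05373244 0.17997026] [ 0.91732864 -0.5482683   0.09782972] (np.float64(-2.335597137688179), array([-6.28416230e-04,  2.47856245e-04, -9.99999772e-01]))
1449 (array([550. ,  53.8]), array([56. , 55.9]), 87.5) 0.09569810978668813
tilt deg [ 0.01 -0.04]
682 (array([550.,  54.]), array([19.2, 19.2]), 73.3) 0.12359683618378728
tilt deg [-0.7  -2.36]
3829 (array([550.1,  53.2]), array([75. , 74.5]), 87.7) 0.09583087095645036
tilt deg [0.07 0.04]
```

View pics/placed3.png

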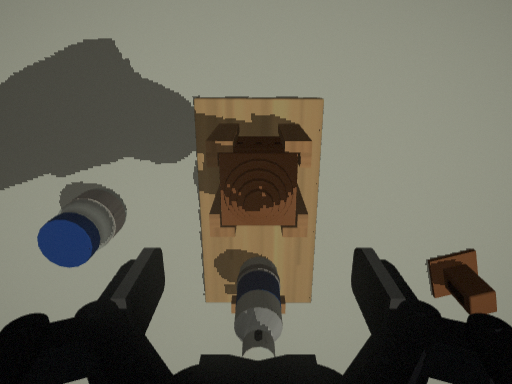

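Emit:
move_arm --increments "0 0 0 0 0 0 0;0 0 0 0 0 0 0;0 0 0 0 0 0 0;0 0 0 -20 0 0 0;0 0 0 -18 0 0 0;0 0 0 -8 0 0 0;0 0 0 -4 0 0 0;0 0 0 -1 0 0 0"

```text
t: 31.9
eef_pos: [0.55, 0.0537, 0.1273]
tool_rot: [-0.0, 0.721, 0.692, 0.0]
contact_force: [1.0, -0.5, 0.2]
gripper_width: 0.002
```

Emit:
move_arm --increments "0 0 0 -1 0 0 0;0 0 0 -0.8 0 0 0;0 0 0 -0.5 0 0 0;0 0 0 0 0 0 0;0 0 0 0 0 0 0;0 0 0 0 0 0 0;0 0 0 0 0 0 0;0 0 0 0 0 0 0"

```text
t: 32.9
eef_pos: [0.5499, 0.0537, 0.125]
tool_rot: [0.0, 0.721, 0.692, 0.0]
contact_force: [-0.3, -0.5, -0.1]
gripper_width: 0.004
```

Emit:
move_arm --increments "0 0 0 -0.5 0 0 0;0 0 0 -0.4 0 0 0;0 0 0 -0.3 0 0 0;0 0 0 -0.2 0 0 0;0 0 0 -0.2 0 0 0;0 0 0 -0.2 0 0 0;0 0 0 0 0 0 0;0 0 0 0 0 0 0"

```text
t: 33.9
eef_pos: [0.5501, 0.0537, 0.1238]
tool_rot: [0.0, 0.721, 0.692, 0.0]
contact_force: [-1.9, -0.0, 5.4]
gripper_width: 0.001
```

Emit:
move_arm --increments "0 0 0 -0.3 0 0 0;0 0 0 -0.2 0 0 0;0 0 0 0 0 0 0;0 0 0 0 0 0 0;0 0 0 0 0 0 0;0 0 0 0 0 0 0;0 0 0 0 0 0 0;0 0 0 0 0 0 0"

```text
t: 34.9
eef_pos: [0.5504, 0.0538, 0.1238]
tool_rot: [0.001, 0.721, 0.692, 0.0]
contact_force: [-1.9, -0.6, 9.1]
gripper_width: 0.002
```

Emit:
move_arm --increments "0 0 0 -0.05 0 0 0;0 0 0 0 0 0 0;0 0 0 0 0 0 0;0 0 0 1 0 0 0;0 0 0 5 0 0 0;0 0 0 20 0 0 0;0 0 0 20 0 0 0;0 0 0 0 0 0 0"

```text
t: 35.9
eef_pos: [0.5509, 0.0539, 0.1699]
tool_rot: [0.001, 0.721, 0.692, 0.001]
contact_force: [0.6, -0.1, -0.1]
gripper_width: 0.001
```

Run:
```python
from h import *
o,p,d=snap("wrist","pressed"); print(o["t"],o["eef_pos"],o["contact_force"],yawdeg(o))
for lo,hi,r in[(.0935,.0975,.032),(.12,.127,.03)]:
    q=fitobj("pressed",(.550,.0535),lo,hi,r); print(len(q),rect(q),np.median(q[:,2]))
_,p,d=snap("side","side2")
_,p,d=snap("top","top2")
q=fitobj("top2",(.546,-.071),.12,.135,.03,name="top"); print("cap top",len(q),rect(q),np.median(q[:,2]))
q=fitobj("jig1",(.546,-.071),.12,.135,.03); print(q.min(0),q.max(0))
a=np.radians(-2.5); print("cap pred", np.array([.5501,.0537])-.125*np.array([-np.sin(a),np.cos(a)]))
```

```text
35.9 [0.55089098 0.05391893 0.16994075] [ 0.59320015 -0.08670839 -0.14823844] (np.float64(-2.356737572481339), array([ 2.96733196e-03,  3.88763554e-04, -9.99995522e-01]))
1583 (array([550. ,  53.6]), array([56.5, 56.1]), 88.1) 0.09569561429867243
739 (array([550. ,  53.9]), array([19. , 19.4]), 14.0) 0.1236452261483339
cap top 55 (array([549., -76.]), array([24., 14.]), 35.3) 0.1270310378035583
[ 0.5328807  -0.07257097  0.12002077] [ 0.55770617 -0.05268123  0.12942219]
cap pred [ 0.54464758 -0.07118103]
```

View pics/side2.png

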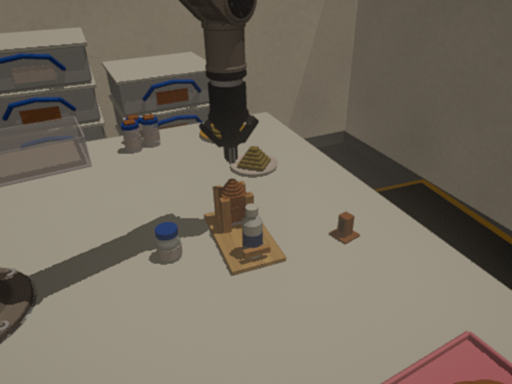

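Emit:
move_arm --increments "0 -1.8 -42 0 0 0 0;0 -1.8 -42 0 0 0 0;0 -1.7 -40.7 0 0 0 0;0 0 0 0 0 0 0;0 0 0 -18 0 0 0;0 0 0 -12 0 0 0;0 0 0 -4 0 0 0;0 0 0 -2 0 0 0"

```text
t: 37.05
eef_pos: [0.5445, -0.0703, 0.1322]
tool_rot: [-0.0, 0.721, 0.693, -0.0]
contact_force: [-0.7, 0.1, 0.2]
gripper_width: 0.005
```

Emit:
move_arm --increments "0 0 -0.5 -1 0 0 0;0 0 0 -1 0 0 0;0 0 0 -1 0 0 0;0 0 0 -1 0 0 0;0 0 0 -1 0 0 0;0 0 0 -1 0 0 0;0 0 0 -1 0 0 0;0 0 0 -1 0 0 0"

```text
t: 38.05
eef_pos: [0.5446, -0.0716, 0.1248]
tool_rot: [0.0, 0.721, 0.692, 0.0]
contact_force: [-1.0, -1.2, 4.8]
gripper_width: 0.0
```

Emit:
move_arm --increments "0 0 0 -0.8 0 0 0;0 0 0 -0.8 0 0 0;0 0 0 -0.7 0 0 0;0 0 0 -0.6 0 0 0;0 0 0 -0.4 0 0 0;0 0 0 -0.2 0 0 0;0 0 0 0 0 0 0;0 0 0 0 0 0 0"

```text
t: 39.05
eef_pos: [0.5447, -0.0716, 0.1221]
tool_rot: [0.0, 0.721, 0.692, -0.0]
contact_force: [-4.0, -0.3, 11.6]
gripper_width: -0.002
```

Emit:
move_arm --increments "0 0 0 -0.2 0 0 0;0 0 0 0 0 0 0;0 0 0 0 0 0 0;0 0 0 3 0 0 0;0 0 0 5 0 0 0;0 0 0 15 0 0 0;0 0 0 30 0 0 0;0 0 0 30 0 0 0"

```text
t: 40.05
eef_pos: [0.5445, -0.0714, 0.2052]
tool_rot: [-0.0, 0.721, 0.693, 0.0]
contact_force: [0.2, -0.0, -1.0]
gripper_width: -0.007
```

Emit:
move_arm --increments "0 -10 -60 0 0 0 0;0 -10 -60 0 0 0 0;0 -10 -60 0 0 0 0;0 0 0 0 0 0 0;0 0 0 0 0 0 0;0 0 0 0 0 0 0;0 0 0 0 0 0 0;0 0 0 0 0 0 0"

```text
t: 41.05
eef_pos: [0.5148, -0.2507, 0.204]
tool_rot: [-0.0, 0.721, 0.693, 0.0]
contact_force: [-0.6, -0.5, 1.1]
gripper_width: -0.001
```

Run:
```python
from h import *
o,p,d=snap("top","top3"); print(o["t"],o["eef_pos"],o["contact_force"])
q=fitobj("top3",(.546,-.071),.115,.135,.02,name="top"); print("cap",len(q),rect(q),np.percentile(q[:,2],[10,50,90]))
for n,c,lo,hi,r in [("roof slab",(.5517,.0525),.09,.098,.034),("roof top",(.5517,.0525),.118,.13,.03),("pillar",(.762,-.087),.04,.07,.05),("jar",(.386,.004),.06,.09,.05),("plate",(.714,.316),.005,.09,.1)]:
    for t in("a_top","top3"):
        q=fitobj(t,c,lo,hi,r,name="top"); print(n,t,len(q),rect(q) if len(q) else"",np.median(q[:,2]).round(4) if len(q) else "")
snap("side","side3")
o,p,d=snap("wrist","wrist3")
```

```text
41.05 [ 0.51482989 -0.25072592  0.20404049] [-0.61620153 -0.46906593  1.06945544]
cap 103 (array([546.1, -71.1]), array([24.9, 24.3]), 43.7) [0.12385075 0.12681605 0.12907287]
roof slab a_top 0  
roof slab top3 173 (array([551.5,  53.5]), array([53.7, 56.2]), 89.0) 0.0951
roof top a_top 0  
roof top top3 63 (array([549.7,  51.6]), array([24.8, 19.4]), 21.1) 0.1226
pillar a_top 115 (array([765.6, -89. ]), array([26.9, 26.2]), 16.6) 0.054
pillar top3 114 (array([765.6, -89.2]), array([26.4, 26.1]), 15.0) 0.0543
jar a_top 285 (array([385.7,   4.1]), array([44.8, 44.5]), 34.1) 0.0742
jar top3 289 (array([385.8,   4.1]), array([44.6, 44.6]), 32.4) 0.0742
plate a_top 1918 (array([718. , 311.1]), array([143.2, 158.2]), 11.1) 0.0113
plate top3 1922 (array([711.5, 318.7]), array([150.6, 169.3]), 26.1) 0.0114
```

View pics/side3.png

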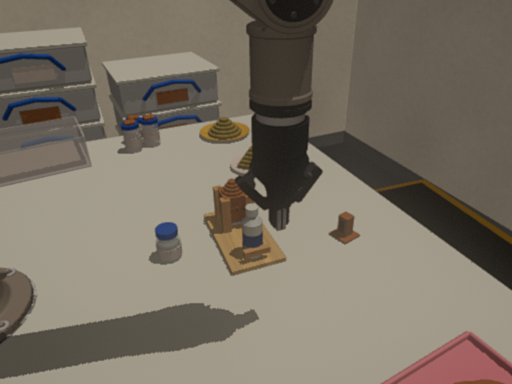

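View pics/wrist3.png

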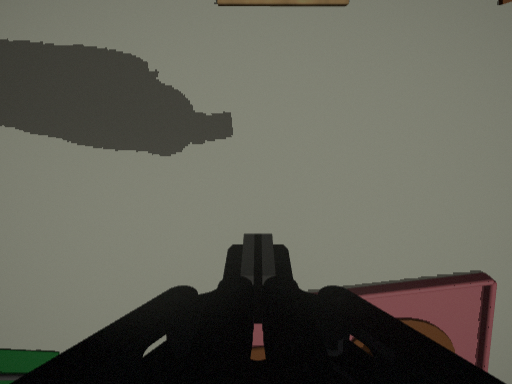

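```bash
python3 -c "
from station import bot
print(bot.hand_in())"
```

```text
the job is handed in; nothing more can be done
None
```

I stacked the hut, eave frame and roof in the jig in that order. I then pressed the roof and the spray cap, and handed the job in at about 41 s of the 72 s allowed. No score was reported.

- **Stack:** I felt each part down until it touched, with 6 to 10 N of contact force, and let go before fetching the next. The camera put the bed top at about 27.6 mm above the table. The part tops then read 67.6 mm (hut), 81.7 mm (frame) and 95.7 mm (roof slab), which match parts resting fully home. The frame and roof slab read flat, and all three parts were square with the jig.
- **Hut and roof tilt:** A plane fitted to the hut top gave 0.6° of tilt and one on the roof's top step gave 2.4°. I took both for points on the side faces caught in the fit, because the frame and roof slab above the hut lay flat.
- **Roof press:** I pressed with about 9 N for about a second. The roof height did not change afterwards.
- **Spray cap:** I pressed it to 122 mm at about 11.6 N, fully down, and released it. It read 126.8 mm afterwards, as far as the top camera can tell the same 127.0 mm as before.
- **Bystanders:** The jar and pillar are where they started. The plate's fitted outline shifted a few millimetres between pictures because the fit was poor, but the arm never went near it.

At hand-in the arm was clear of everything.

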